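# Crank up the drying rail and hang the headband

### The job

First turn the handwheel clockwise (seen from above), regrasping as often as needed, until the tab on its rim is in line with the raised mark on the white dial plate under it; this cranks the drying rail up. Then hang the headband astride the raised rail, between its two posts, so that it hangs free and upright, and let go. Leave the bottle, the mug and the comb where they are.

Things in the scene. Friction and masses are not known exactly. Their poses are not given: they have to be found in the camera images.
- wheel (a joint): Angle of the handwheel about its upright axis, rad, growing clockwise seen from above; stops at 0 and 5.2, stays where it is left (needs about 6 to 7 N at the rim). It starts between 0 and 0.7; at 3.80 the tab is in line with the dial mark. Each rad lifts the rail by 18 mm.
- wheel_hub (a point): Centre of the level steel handwheel at rim mid-height, 90 mm above the counter. Outer diameter 140 mm; rim 13 mm wide, 14 mm high, centre line at radius 63 mm; hub radius 15 mm, top 14 mm above this point; three spokes 10 mm wide, 8 mm high, 120 degrees apart, one towards the tab. The fixed white dial plate under it has radius 98 mm, its top 46 mm below this point.
- wheel_tab (a point): Outer end of the dark tab (10 mm wide) that sticks out of the wheel's rim, at radius 86 mm from the axis and at rim height; turns with the wheel.
- dial_mark (a point): Top of the dark raised mark (22 mm long radially, 8 mm wide, 5 mm high) on the white dial plate, centred 86 mm from the wheel's axis, 41 mm below the rim's mid-height; fixed.
- rail_mid (a point): Middle of the drying rail's axis: a level steel bar, diameter 16 mm, 276 mm long along this point's y; posts (up to 26 mm thick) at y +-130 mm; foot plate 50 mm wide, 12 mm high below it. 95 mm above the counter at wheel angle 0, 163 mm at the mark. One unit with the wheel, whose axis lies at x -50, y -340 mm in this point's axes.
- headband: Rigid black plastic headband standing on its two ends, an upside-down U. Origin on the counter midway between the ends; z up, x from end to end, y across the band. 115 mm wide in x, 36 mm in y, 5 mm thick; crown underside at z 115 mm, top 120 mm. On the crown a disc rosette, diameter 42 mm, 16 mm thick in x, top at z 160 mm. About 90 g. Symmetric under a half turn.
- band_crown (a point): Middle of the underside of the headband's crown; rests on top of the rail when the band hangs.
- band_rosette (a point): Centre of the headband's disc rosette, the part to grip (flat faces 16 mm apart, facing +-x of the headband), 24 mm above the underside of the crown.
- bottle: Cobalt glass bottle with a steel cap, 64 mm diameter, 170 mm high, standing; origin at the centre of its underside. Bystander.
- mug: Stainless steel shaving mug, 80 mm diameter, 90 mm high, handle to its +y; origin at the centre of its underside. Bystander.
- comb: Tortoiseshell-coloured plastic comb, 160 mm long in x, 36 mm wide, 6 mm thick, lying flat; origin under its centre. Bystander.
Mind the look-alikes: they are no part of the job. Several things have the shape of the headband; the one meant has the colours described above.

How it is judged:
On the way, in this order (a step that is already met when the one before it is completed fails the run):
1. the handwheel stands at the mark, within 0.12 rad (value of joint wheel between 3.68 and 3.92 rad), for 0.3 s.
2. the headband hangs on the raised rail (y of band_crown in the frame of rail_mid between -0.095 and 0.095 m and x of band_crown in the frame of rail_mid between -0.02 and 0.02 m and z of band_crown in the frame of rail_mid between 0.003 and 0.014 m and angle between headband's own z axis and vertical below 0.35 rad and angle between the y axis of headband and the y axis of rail_mid, either way round below 0.5 rad and linear speed of headband below 0.03 m/s), for 0.2 s.
At the end, for the whole second after the job is handed in: Wheel within 0.12 rad of the mark (3.68 to 3.92). Headband at rest astride the rail: underside of its crown 3 to 14 mm above the bar axis, within 20 mm of it sideways and 95 mm of the rail middle along it; upright within 0.35 rad, its y axis within 0.5 rad of the rail (all of step 1 and all of step 2); the robot touches nothing.
It fails at once if the bottle is pushed more than 30 mm from its place (distance of bottle from where it was at the start of the episode above 0.03 m).
It fails at once if the mug is pushed more than 30 mm from its place (distance of mug from where it was at the start of the episode above 0.03 m).
It fails at once if the comb is pushed more than 30 mm from its place (distance of comb from where it was at the start of the episode above 0.03 m).
It also fails if it takes over 72 s, if anything falls off the work surface, if the arm or the gripper's body presses on something with over 40 N, if the wrist force passes 120 N, or if a joint passes its speed limit or range.

### The arm

A 7-joint arm with a two-finger parallel gripper is mounted at the origin on the work surface. World frame = base frame: x ahead of the robot, y to its left, z up, the work surface at z = 0. Lengths are in m, angles in rad, forces in N, time in s.
With the tool pointing down it reaches from about 0.425 to 0.875 m from the base axis. Payload 8.4 kg.
Tool frame: the origin (TCP) lies midway between the tips of the shut fingers; the grasp point (between the pads) lies 19 mm behind it; y points along the fingers, z is the direction in which the jaws open and shut, and the axes are right-handed (so a half turn about y gives the same grasp; the last joint's range is limited). The gripper opens to 85 mm and grips with 20 to 120 N. Pads are 22 mm wide; open, the fingers measure 114 mm over their backs; the gripper's body (76 mm by 85 mm) begins 54 mm behind the grasp point. The pads swing forward as they close: fully open they stand 13 mm farther back than shut.
Start: joints at [-1.237, 0.333, 0.04, 1.465, -0.013, 1.343, -0.059], TCP at [0.273, 0.59, 0.202] pointing down, gripper open.
Joint ranges: [-2.58, 2.58], [-0.38, 2.09], [-1.3, 1.39], [0.25, 2.4], [-1.5, 4.64], [0.08, 2.09], [-2.65, 2.65]. Speed limits (rad/s): [2.22, 2.22, 2.79, 2.79, 3.14, 3.14, 3.14].

### API

Orientations are given as a rotation vector (axis times angle).
In Python, from plant import ctrl, cams, ticket gives the robot as it stands.
- The arm moves only by the tool jog_arm, never from a script. Its argument "commands" is a list of rows, each a list of 3 entries, a list of its own where there are three numbers: the shift along the world's x, y, z scaled (see below), then the turn, a rotation vector about the world's x, y, z scaled (see below), then the closure, from -1 (fully open) to 1 (shut), so that 0 is half open. A call has 1 to 12 rows; each row shifts and turns the commanded pose from where the row before left it; what a row does not reach is not made up. The controller multiplies each number of a shift by 1 m and each number of a turn by 180 degrees. A row lasts 1/10 s, in which the tool goes at most 50 mm and 8.59 degrees, less where a joint would pass 70% of its speed; a pose out of reach is approached as far as the arm can. A call with a number of a shift or a turn outside -1 to 1 is refused whole. A call with a gripper value outside its range is refused whole. The fingers move at their own pace and stop on an object; "grip_force" is the grip in N (left out, the last holds). Time passes only in rows, so rows that do not move let the fingers close. It gives the time, the measured TCP pose, the force and the opening at its end, in the units of the state.
- ctrl.get_state(): the state, without advancing time (a new reading comes with each control period).
- cams.get_image(name): name is "scene" or "side" or "wrist"; returns (picture, depth): 400x640x3 uint8, red, green, blue; 400x640 float32, m along the optical axis (not along the pixel's ray), 0 where there is no reading.
- cams.camera_params(name): a dict with "fx", "fy", "cx", "cy" (pixels), "T" (4x4, takes a point from camera to world coordinates). Camera axes: x right, y down, z forward; pixel columns grow to the right and rows downward; lengths in m; the calibration is good to about 2 mm. A picture is of the moment at which its call begins: read the wrist's pose just before it. camera_params takes no time and is no camera call; for the wrist camera it gives the pose at the moment of the call.
- ticket.sign_off(): hands the job in, once; it reports no verdict.
The state is a dict: "t": time; "joint_pos": joint angles; "joint_vel": joint speeds; "joint_torque": joint torques, N m; "position": TCP position; "tool_rot": TCP orientation; "ft_force": force on the tool from outside, world axes, zero at the start; "ft_torque": the same for the moment, N m; "gripper_width": finger opening in m.
Only numpy, scipy, OpenCV 4.12 (cv2) and the standard library are available. Lean on these libraries where they do the work, as an engineer would, in place of code of your own. Each camera call takes 0.05 s, during which the arm holds its last target. There are 200 camera calls.

## Working session

There is one attempt and no reset: what is moved stays moved. The work goes in short steps, Python scripts to look and compute and a tool call to move; the robot and the scene stay as the last step left them, time stands still between calls to the robot, and variables do not carry over. Pictures are saved under pics/ and viewed, about 8 in all and at most 12, crops included, and the job is handed in when it is done.

Besides the shell and the picture viewer there is one more tool, called in YAML: its name, and indented under it one key for each argument. jog_arm: Moves the arm, as the interface text tells. Shifts and turns lie within -1 to 1; 1 stands for 1 m of shift or 180 degrees of turn. Its arguments: {"type":"object","properties":{"commands":{"type":"array","items":{"type":"array"}},"grip_force":{"type":"number"}},"required":["commands"]}

```bash
mkdir -p pics; cat > h.py <<'E'
import numpy as np,cv2
from plant import ctrl,cams,ticket
def snap(n,tag):
    T=cams.camera_params(n); im,d=cams.get_image(n)
    cv2.imwrite(f'pics/{tag}.png',im[:,:,::-1]); np.savez(f'pics/{tag}.npz',d=d,im=im,**{k:T[k] for k in('fx','fy','cx','cy','T')})
    return im,d
def P(tag,u,v,z=None,r=1):
    "pixel -> world by depth, or by plane at height z"
    a=np.load(f'pics/{tag}.npz'); T=a['T']; ray=np.array([(u-a['cx'])/a['fx'],(v-a['cy'])/a['fy'],1])
    if z is None:
        q=a['d'][v-r:v+r+1,u-r:u+r+1]; s=np.median(q[q>0])
    else: s=(z-T[2,3])/(T[:3,:3]@ray)[2]
    return (T[:3,:3]@(ray*s)+T[:3,3]).round(4)
E
python3 - <<'E'
from h import *
snap('scene','s0');snap('side','d0')
s=ctrl.get_state();print(s['t'],s['position'],s['tool_rot'],s['gripper_width'])
for n in('scene','side'):print(cams.camera_params(n)['T'].round(2))
E
```

```text
0.1 [0.27246266 0.58964333 0.20117981] [-1.54549505  0.33969409 -0.33935984] 0.08553993240432561
[[-0.17  0.81 -0.57  1.21]
 [ 0.99  0.13 -0.11  0.14]
 [-0.01 -0.58 -0.82  1.08]
 [ 0.    0.    0.    1.  ]]
[[ 0.74 -0.49  0.47  0.1 ]
 [-0.68 -0.55  0.49 -0.49]
 [ 0.02 -0.67 -0.74  0.85]
 [ 0.    0.    0.    1.  ]]
```

View pics/s0.png

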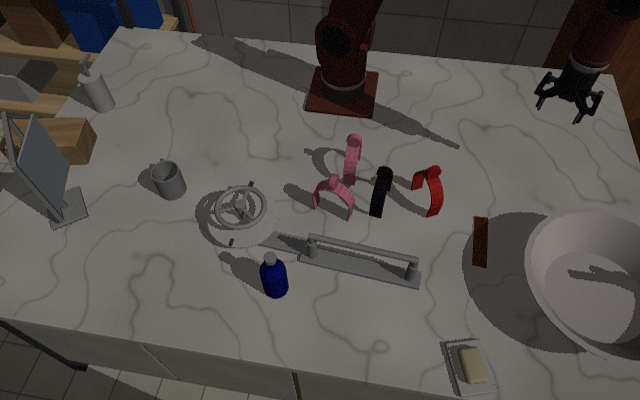

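View pics/d0.png

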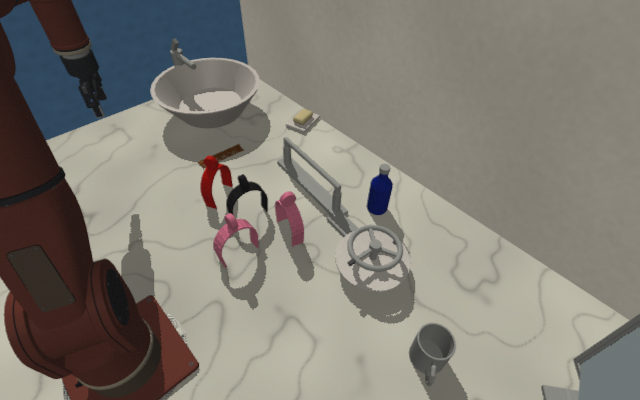

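The scene picture shows the wheel at (240,207), the rail from (310,243) to (413,268), the black headband at (382,190) with pink and red decoys beside it, the bottle at (273,275), the mug at (168,180) and the comb at (481,242). I'll enlarge crops next.

```bash
python3 - <<'E'
from h import *
a=np.load('pics/s0.npz')['im'][:,:,::-1];b=np.load('pics/d0.npz')['im'][:,:,::-1]
A=cv2.resize(a[165:260,190:290],None,fx=4,fy=4,interpolation=2)
B=cv2.resize(a[155:225,340:440],None,fx=4,fy=4,interpolation=2)
C=cv2.resize(b[215:310,320:420],None,fx=4,fy=4,interpolation=2)
o=np.zeros((600,800,3),np.uint8); o=np.zeros((380+0,800,3),np.uint8)
o[:380,:400]=A;o[:,400:]=C
o=np.vstack([o,np.zeros((200,800,3),np.uint8)])
o[380:580,:400]=B[40:240];o[380:580,400:]=cv2.resize(b[165:215,210:310],None,fx=4,fy=4,interpolation=2)
cv2.imwrite('pics/c1.png',o)
E
```

```text
(no output)
```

View pics/c1.png

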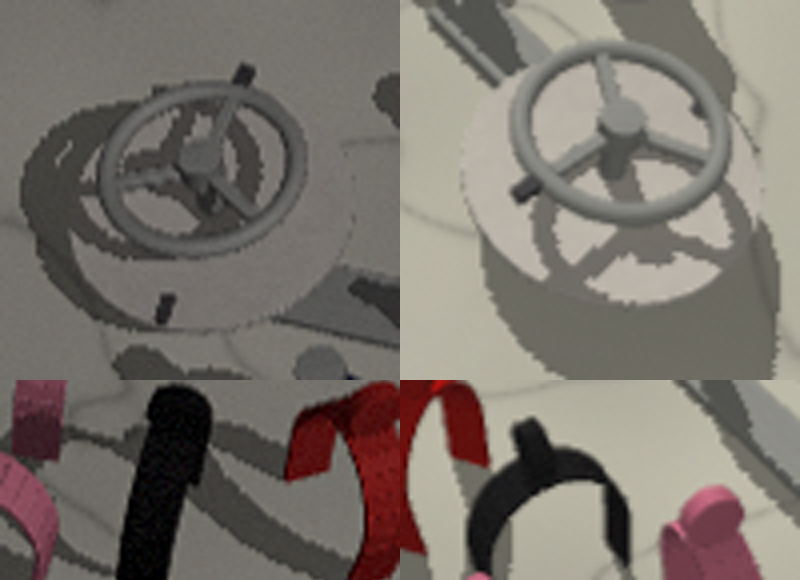

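```bash
python3 - <<'E'
from h import *
h1=P('s0',240,203,.104);h2=P('d0',376,243,.104)
print('hub',h1,h2, P('s0',240,203),P('d0',376,243))
t1=P('s0',252,182,.095);t2=P('d0',350,264,.095);print('tab',t1,t2)
m1=P('s0',231,242,.049);m2=P('d0',394,242,.049);print('mark',m1,m2)
hub=(h1+h2)/2
for q in(t1,t2,m1,m2):
    d=q-hub;print(np.hypot(*d[:2]).round(3),np.degrees(np.arctan2(d[1],d[0])).round(1))
for tag,box in(('s0',(350,155,410,225)),('d0',(222,165,275,220))):
    a=np.load(f'pics/{tag}.npz');im=a['im'].astype(int);u0,v0,u1,v1=box
    v,u=np.mgrid[v0:v1,u0:u1];m=(im[v0:v1,u0:u1].max(2)<48)&(a['d'][v0:v1,u0:u1]>0)
    u,v=u[m],v[m];d=a['d'][v,u];T=a['T']
    w=np.c_[(u-a['cx'])/a['fx']*d,(v-a['cy'])/a['fy']*d,d]@T[:3,:3].T+T[:3,3]
    w=w[w[:,2]>.012]
    r=w[w[:,2]>.126];b=w[w[:,2]<.118]
    print(tag,len(w),len(r),'ros',r.mean(0).round(3),'min',r.min(0).round(3),'max',r.max(0).round(3))
    for lo,hi in((.015,.05),(.05,.09),(.09,.11),(.11,.126)):
        x=w[(w[:,2]>lo)&(w[:,2]<hi)]
        if len(x):print(lo,len(x),x.mean(0).round(3),x.min(0).round(3),x.max(0).round(3))
    c,(W,H),an=cv2.minAreaRect(w[:,:2].astype(np.float32)*1000);print('rect',c,W,H,an)
    for n,uv in (('s0',((309,237),(415,259),(360,247))),('d0',((286,141),(338,187),(312,163)))):
        if n==tag:
            for q in uv:print('rail',q,P(n,*q),P(n,*q,.105))
for n,u,v in(('s0',273,275),('s0',168,182),('s0',481,242),('s0',353,140),('s0',336,180),('s0',434,172)):print(P(n,u,v))
E
```

```text
hub [ 0.5858 -0.1913  0.104 ] [ 0.5916 -0.1943  0.104 ] [ 0.586  -0.1912  0.1043] [ 0.5909 -0.1947  0.105 ]
tab [ 0.5067 -0.1808  0.095 ] [ 0.5035 -0.1902  0.095 ]
mark [ 0.6748 -0.1996  0.049 ] [ 0.666  -0.2031  0.049 ]
0.083 171.7
0.085 178.3
0.086 -4.5
0.078 -7.6
s0 681 159 ros [0.455 0.173 0.146] min [0.441 0.153 0.126] max [0.462 0.193 0.161]
0.015 95 [0.486 0.17  0.032] [0.399 0.147 0.015] [0.508 0.199 0.05 ]
0.05 146 [0.499 0.166 0.071] [0.398 0.147 0.05 ] [0.51  0.199 0.09 ]
0.09 132 [0.489 0.166 0.101] [0.475 0.148 0.09 ] [0.501 0.186 0.11 ]
0.11 142 [0.468 0.17  0.116] [0.448 0.152 0.11 ] [0.487 0.189 0.125]
rect (451.8290100097656, 173.53135681152344) 38.665679931640625 115.41114044189453 78.16761016845703
rail (309, 237) [0.6612 0.0078 0.1106] [0.658  0.0071 0.105 ]
rail (415, 259) [0.6812 0.2691 0.1145] [0.676  0.2704 0.105 ]
rail (360, 247) [0.6703 0.1358 0.1141] [0.6652 0.1358 0.105 ]
d0 482 97 ros [0.447 0.162 0.148] min [0.441 0.15  0.128] max [0.457 0.18  0.163]
0.015 42 [0.498 0.158 0.033] [0.396 0.144 0.016] [0.504 0.182 0.049]
0.05 81 [0.428 0.168 0.072] [0.393 0.145 0.051] [0.507 0.191 0.09 ]
0.09 104 [0.431 0.17  0.102] [0.4   0.147 0.09 ] [0.494 0.191 0.11 ]
0.11 154 [0.446 0.167 0.117] [0.419 0.148 0.11 ] [0.484 0.19  0.126]
rect (449.83563232421875, 168.08465576171875) 35.315650939941406 112.15929412841797 80.0144271850586
rail (286, 141) [0.674 0.26  0.111] [0.6786 0.266  0.105 ]
rail (338, 187) [0.653  0.0033 0.1116] [0.6579 0.0076 0.105 ]
rail (312, 163) [0.6645 0.1256 0.1131] [0.6706 0.1324 0.105 ]
[ 0.7796 -0.0554  0.1175]
[ 0.5346 -0.4175  0.0802]
[0.5388 0.4584 0.0045]
[0.3547 0.0764 0.1463]
[0.504  0.051  0.1499]
[0.4338 0.3012 0.1475]
```

```bash
python3 - <<'E'
from h import *
from scipy.spatial.transform import Rotation as R
s=ctrl.get_state();print(R.from_rotvec(s['tool_rot']).as_matrix().round(3))
hub=np.array([.5887,-.193])
for a in(115,-5,-125):print(a,hub+.063*np.array([np.cos(np.radians(a)),np.sin(np.radians(a))]))
E
```

```text
[[ 0.908 -0.001  0.419]
 [-0.419 -0.001  0.908]
 [ 0.    -1.    -0.001]]
115 [ 0.56207505 -0.13590261]
-5 [ 0.65146027 -0.19849081]
-125 [ 0.55256468 -0.24460658]
```

jog_arm:
  commands:
    - [[0.014,-0.042,0.02],[0,0,-0.005],-1]
    - [[0.014,-0.042,0.02],[0,0,-0.005],-1]
    - [[0.014,-0.042,0],[0,0,-0.005],-1]
    - [[0.014,-0.042,0],[0,0,-0.005],-1]
    - [[0.014,-0.042,0],[0,0,-0.005],-1]
    - [[0.014,-0.042,0],[0,0,-0.005],-1]
    - [[0.014,-0.042,0],[0,0,-0.005],-1]
    - [[0.014,-0.042,0],[0,0,-0.005],-1]
    - [[0.014,-0.042,0],[0,0,-0.005],-1]
    - [[0.014,-0.042,0],[0,0,-0.005],-1]
    - [[0.014,-0.042,0],[0,0,-0.005],-1]
    - [[0.014,-0.042,0],[0,0,-0.002],-1]

```text
t: 1.3
position: [0.4407, 0.0842, 0.2419]
tool_rot: [-1.517, 0.48, -0.48]
ft_force: [0.6, -0.1, 0.4]
gripper_width: 0.0854
```

jog_arm:
  commands:
    - [[0.014,-0.042,0],[0,0,0],-1]
    - [[0.014,-0.042,0],[0,0,0],-1]
    - [[0.014,-0.042,0],[0,0,0],-1]
    - [[0.014,-0.042,0],[0,0,0],-1]
    - [[0.014,-0.042,0],[0,0,0],-1]
    - [[0.014,-0.042,0],[0,0,0],-1]
    - [[0.014,-0.042,0],[0,0,0],-1]
    - [[0.014,-0.04,0],[0,0,0],-1]
    - [[0,0,0],[0,0,0],-1]
    - [[0,0,0],[0,0,0],-1]

```text
t: 2.3
position: [0.552, -0.2491, 0.2411]
tool_rot: [-1.518, 0.483, -0.48]
ft_force: [-0.3, 0.5, -0.1]
gripper_width: 0.0858
```

```bash
python3 - <<'E'
from h import *
from scipy.spatial.transform import Rotation as R
s=ctrl.get_state();m=R.from_rotvec(s['tool_rot']).as_matrix();print(s['t'],s['position'],m.round(3),np.degrees(np.arctan2(m[1,2],m[0,2])),s['joint_pos'],s['ft_force'])
snap('wrist','w1')
E
```

```text
2.3 [ 0.55203627 -0.24908486  0.24114527] [[ 0.817 -0.002  0.577]
 [-0.577 -0.001  0.817]
 [-0.001 -1.    -0.002]] 54.793297000132554 [-0.34514351  0.29341668  0.87081666  1.55242129 -0.22461566  1.40264732
  1.49894046] [-0.27573123  0.54266626 -0.13996308]
```

View pics/w1.png

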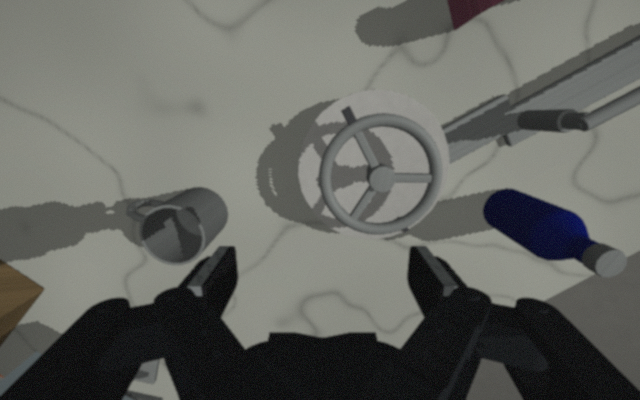

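```bash
python3 - <<'E'
from h import *
h=P('w1',382,179,.104);t=P('w1',347,112,.095);m=P('w1',405,232,.049)
print(h,P('w1',382,179),t,m)
hub=np.array([.5885,-.193])
for h0 in(h[:2],hub):
  for q in(t,m):
    d=q[:2]-h0;print(np.hypot(*d),np.degrees(np.arctan2(d[1],d[0])))
print(hub+.063*np.array([np.cos(np.radians(-125)),np.sin(np.radians(-125))]))
E
```

```text
[ 0.5875 -0.1936  0.104 ] [ 0.5875 -0.1936  0.1041] [ 0.5074 -0.1852  0.095 ] [ 0.6846 -0.2046  0.049 ]
0.08053924509206682 174.0133359323901
0.09772108267922533 -6.463213345846467
0.08147422905434583 174.5063292707119
0.09679757228360633 -6.882736818603478
[ 0.55236468 -0.24460658]
```

jog_arm:
  commands:
    - [[0,0.0042,-0.02],[0,0,0],0]
    - [[0,0,-0.02],[0,0,0],0]
    - [[0,0,0],[0,0,0],0]
    - [[0,0,0],[0,0,0],0]
    - [[0,0,-0.03],[0,0,0],0]
    - [[0,0,-0.03],[0,0,0],0]
    - [[0,0,-0.025],[0,0,0],0]
    - [[0,0,-0.02],[0,0,0],0]
    - [[0,0,-0.015],[0,0,0],0]
    - [[0,0,-0.01],[0,0,0],0]
    - [[0,0,0],[0,0,0],0]
  grip_force: 50

```text
t: 3.45
position: [0.5524, -0.2434, 0.0716]
tool_rot: [-1.517, 0.48, -0.478]
ft_force: [0.6, 0.4, -0.2]
gripper_width: 0.0427
```

jog_arm:
  commands:
    - [[0,0,0],[0,0,0],1]
    - [[0,0,0],[0,0,0],1]
    - [[0,0,0],[0,0,0],1]
    - [[0,0,0],[0,0,0],1]
    - [[0,0,0],[0,0,0],1]

```text
t: 3.95
position: [0.5527, -0.2438, 0.0723]
tool_rot: [-1.517, 0.479, -0.479]
ft_force: [0.4, -0.3, -1.0]
gripper_width: -0.0001
```

```bash
python3 - <<'E'
import numpy as np
h=np.array([.588,-.1934])
for st,n in((7.5,26),):
    a=np.radians(-125-st*np.arange(n));p=h+.063*np.c_[np.cos(a),np.sin(a)]
    for i,d in enumerate(np.diff(p,axis=0)):print(i,d.round(4))
E
```

```text
0 [-0.0064  0.0052]
1 [-0.0057  0.006 ]
2 [-0.0049  0.0066]
3 [-0.004   0.0072]
4 [-0.003   0.0077]
5 [-0.002  0.008]
6 [-0.0009  0.0082]
7 [0.0002 0.0082]
8 [0.0013 0.0081]
9 [0.0023 0.0079]
10 [0.0033 0.0075]
11 [0.0043 0.007 ]
12 [0.0052 0.0064]
13 [0.006  0.0057]
14 [0.0066 0.0049]
15 [0.0072 0.004 ]
16 [0.0077 0.003 ]
17 [0.008 0.002]
18 [0.0082 0.0009]
19 [ 0.0082 -0.0002]
20 [ 0.0081 -0.0013]
21 [ 0.0079 -0.0023]
22 [ 0.0075 -0.0033]
23 [ 0.007  -0.0043]
24 [ 0.0064 -0.0052]
```

```bash
python3 - <<'E'
from h import *
a,_=snap('wrist','w2');b,_=snap('side','d2')
o=np.hstack([cv2.resize(a,(400,250)),cv2.resize(b[190:315,310:510],(400,250),interpolation=2)]);cv2.imwrite('pics/c2.png',o[:,:,::-1])
E
```

```text
(no output)
```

View pics/c2.png

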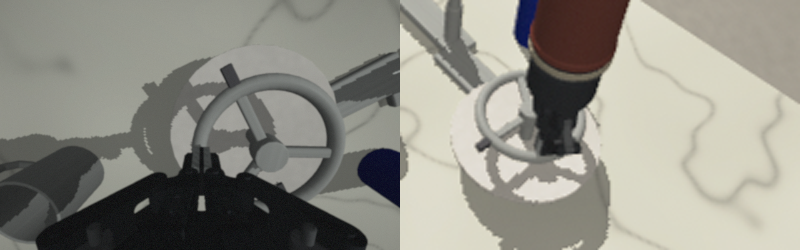

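```bash
python3 - <<'E'
from h import *
a=np.load('pics/w2.npz');T=a['T'];Ti=np.linalg.inv(T)
def pr(p):
    q=Ti@np.r_[p,1];return (a['fx']*q[0]/q[2]+a['cx'],a['fy']*q[1]/q[2]+a['cy'],q[2])
s=ctrl.get_state();p=s['position'];print(p,s['gripper_width'],pr(p),pr(p+[0,0,.019]))
print('hub now',P('w2',432,243,.104),P('w2',432,243))
for k in range(-185,-60,15):
    r=np.radians(k);print(k,np.round(pr([.588+.063*np.cos(r),-.1934+.063*np.sin(r),.097]),3))
im=a['im'][190:310,250:400,::-1];cv2.imwrite('pics/c3.png',cv2.resize(im,None,fx=5,fy=5,interpolation=2))
for v in range(215,275,8):print(v,[P('w2',u,v,r=0).tolist() for u in(312,320,328)])
E
```

```text
[ 0.55265899 -0.24379671  0.07212361] -7.038896592263089e-05 (np.float64(321.0131705859705), np.float64(229.2457366487944), np.float64(0.1851778845871185)) (np.float64(320.86563528632377), np.float64(241.8424290634084), np.float64(0.16694024310449612))
hub now [ 0.5822 -0.1924  0.104 ] [ 0.582  -0.1925  0.1043]
-185 [3.80002e+02 1.47849e+02 1.46000e-01]
-170 [3.53613e+02 1.67462e+02 1.49000e-01]
-155 [3.33924e+02 1.91926e+02 1.52000e-01]
-140 [3.22037e+02 2.18965e+02 1.57000e-01]
-125 [3.18225e+02 2.46387e+02 1.61000e-01]
-110 [3.22093e+02 2.72294e+02 1.66000e-01]
-95 [3.32795e+02 2.95179e+02 1.70000e-01]
-80 [3.49219e+02 3.13935e+02 1.74000e-01]
-65 [3.70134e+02 3.27800e+02 1.77000e-01]
215 [[0.5357, -0.2379, 0.0935], [0.5371, -0.2334, 0.0975], [0.54, -0.2301, 0.096]]
223 [[0.5387, -0.2399, 0.0962], [0.5409, -0.2361, 0.0972], [0.544, -0.2329, 0.0955]]
231 [[0.5427, -0.2427, 0.096], [0.5451, -0.239, 0.0964], [0.5478, -0.2355, 0.0959]]
239 [[0.5416, -0.2413, 0.1104], [0.5439, -0.2381, 0.1102], [0.5458, -0.2345, 0.1114]]
247 [[0.5417, -0.2411, 0.1195], [0.544, -0.238, 0.1194], [0.5455, -0.2345, 0.121]]
255 [[0.5413, -0.2403, 0.1291], [0.5437, -0.2377, 0.1282], [0.5458, -0.2348, 0.1281]]
263 [[0.5421, -0.2407, 0.1347], [0.544, -0.2379, 0.1349], [0.5459, -0.2351, 0.1349]]
271 [[0.5408, -0.2394, 0.1443], [0.5447, -0.2383, 0.1398], [0.5467, -0.2357, 0.1396]]
```

View pics/c3.png

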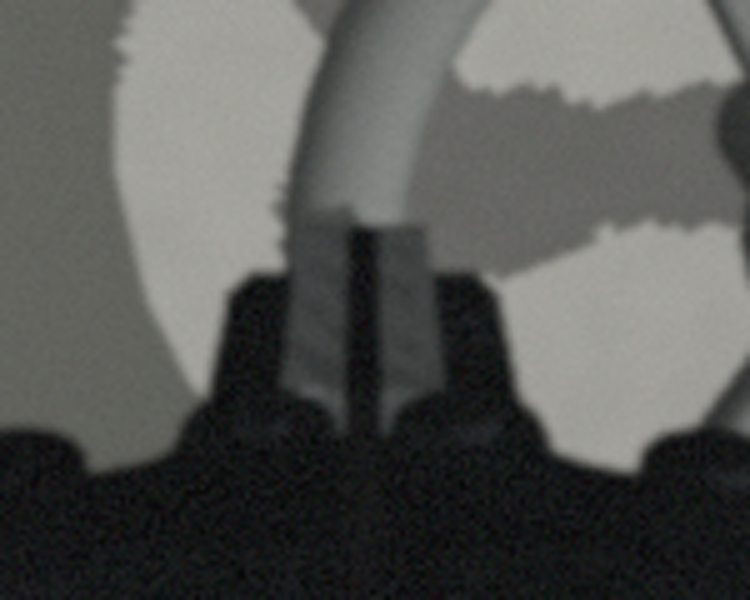

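```bash
python3 - <<'E'
from h import *
from scipy.spatial.transform import Rotation as R
for tag,p,rv,cols in(('w2',[.55266,-.2438,.0721],[-1.517,.479,-.479],(300,308,312,316,320,324,328,334,340)),('w1',[.55204,-.24908,.24115],[-1.518,.483,-.48],(205,215,225,232,412,420,430))):
    M=R.from_rotvec(rv).as_matrix()
    a=np.load(f'pics/{tag}.npz');print(tag,a['fx'],a['cx'],a['cy'],(M.T@(a['T'][:3,3]-p)).round(3))
    for u in cols:
        out=[]
        for v in range(205,300,6):
            q=a['d'][v,u]
            if 0<q<.3: out.append((v,*(1000*(M.T@(P(tag,u,v,r=0)-p))).round(0).astype(int)))
        print(u,[tuple(int(k) for k in o) for o in out])
E
```

```text
w2 288.6508468032909 322.1474597804575 198.26885649047998 [-0.071 -0.172  0.001]
300 [(205, -7, 28, -15), (211, -3, 27, -15), (217, 2, 28, -16), (223, 7, 28, -16), (229, 11, 26, -16), (235, 16, 28, -16), (241, 21, 28, -16), (247, -7, -40, -10), (253, -7, -46, -10), (259, -7, -53, -9), (265, -7, -58, -9), (271, -13, -74, -8), (277, -12, -76, -8), (283, -12, -80, -7), (289, -12, -84, -7), (295, -12, -88, -7)]
308 [(205, -8, 27, -10), (211, -3, 27, -10), (217, 2, 28, -10), (223, -12, -19, -7), (229, -9, -21, -7), (235, -5, -22, -7), (241, -2, -22, -7), (247, -6, -39, -6), (253, -11, -55, -6), (259, -11, -60, -5), (265, -11, -66, -5), (271, -13, -74, -5), (277, -13, -77, -4), (283, -12, -80, -4), (289, -12, -84, -4), (295, -12, -88, -4)]
312 [(205, -7, 28, -7), (211, -19, -21, -5), (217, -16, -22, -5), (223, -14, -24, -5), (229, -10, -25, -5), (235, -11, -34, -5), (241, -11, -42, -4), (247, -11, -47, -4), (253, -11, -55, -4), (259, -11, -60, -4), (265, -11, -65, -3), (271, -12, -72, -3), (277, -12, -76, -3), (283, -12, -80, -3), (289, -12, -84, -3), (295, -12, -87, -3)]
316 [(205, -23, -
[... 2491 characters left out ...]
247, -11, -48, -42), (253, -8, -48, -42), (259, -6, -50, -42), (265, -3, -50, -42), (271, 1, -50, -42), (277, 3, -52, -42), (283, 6, -52, -42), (289, 8, -53, -42), (295, 11, -54, -42)]
412 [(247, -10, -47, 43), (253, -8, -48, 43), (259, -5, -48, 44), (265, -2, -49, 44), (271, 1, -49, 44), (277, 4, -50, 44), (283, 6, -52, 43), (289, 9, -52, 43)]
420 [(247, -10, -47, 47), (253, -11, -55, 45), (259, -11, -59, 43), (265, -8, -59, 44), (271, -5, -60, 43), (277, -3, -61, 43), (283, 0, -61, 44), (289, 3, -61, 44), (295, 5, -63, 44)]
430 [(253, -11, -54, 50), (259, -11, -59, 48), (265, -11, -64, 46), (271, -11, -69, 44), (277, -9, -71, 43), (283, -7, -71, 44), (289, -4, -71, 44), (295, -2, -72, 44)]
```

Measured from the depth image, the real fingertips sit about 31 mm behind the reported TCP. That explains the empty grip: the fingers shut above the rim. I'll open to half, descend 30 mm more and regrasp.

jog_arm:
  commands:
    - [[0,0,0.01],[0,0,0],0]
    - [[0,0,0],[0,0,0],0]
    - [[0,0,0],[0,0,0],0]
    - [[0,0,0],[0,0,0],0]
    - [[0,0,-0.01],[0,0,0],0]
    - [[0,-0.001,-0.01],[0,0,0],0]
    - [[0,0,-0.01],[0,0,0],0]
    - [[0,0,-0.01],[0,0,0],0]
    - [[0,0,0],[0,0,0],0]

```text
t: 4.95
position: [0.5514, -0.2443, 0.04]
tool_rot: [-1.517, 0.482, -0.477]
ft_force: [0.3, -1.1, 0.3]
gripper_width: 0.0426
```

jog_arm:
  commands:
    - [[0,0,0],[0,0,0],1]
    - [[0,0,0],[0,0,0],1]
    - [[0,0,0],[0,0,0],1]
    - [[0,0,0],[0,0,0],1]
    - [[0,0,0],[0,0,0],1]

```text
t: 5.45
position: [0.5522, -0.2461, 0.0425]
tool_rot: [-1.518, 0.48, -0.48]
ft_force: [-2.8, -3.8, 1.0]
gripper_width: 0.0124
```

Gripped: the opening is 12.4 mm. Now I'll crank the wheel.

jog_arm:
  commands:
    - [[-0.0064,0.0052,0],[0,0,-0.0417],1]
    - [[-0.0057,0.006,0],[0,0,-0.0417],1]
    - [[-0.0049,0.0066,0],[0,0,-0.0417],1]
    - [[-0.004,0.0072,0],[0,0,-0.0417],1]
    - [[-0.003,0.0077,0],[0,0,-0.0417],1]
    - [[-0.002,0.008,0],[0,0,-0.0417],1]
    - [[-0.0009,0.0082,0],[0,0,-0.0417],1]
    - [[0.0002,0.0082,0],[0,0,-0.0417],1]

```text
t: 6.25
position: [0.5249, -0.189, 0.0425]
tool_rot: [-1.164, 1.279, -1.28]
ft_force: [-2.8, -6.9, -0.5]
gripper_width: 0.0125
```

jog_arm:
  commands:
    - [[0.0013,0.0081,0],[0,0,-0.0417],1]
    - [[0.0023,0.0079,0],[0,0,-0.0417],1]
    - [[0.0033,0.0075,0],[0,0,-0.0417],1]
    - [[0.0043,0.007,0],[0,0,-0.0417],1]
    - [[0.0052,0.0064,0],[0,0,-0.0417],1]
    - [[0.006,0.0057,0],[0,0,-0.0417],1]
    - [[0.0066,0.0049,0],[0,0,-0.0417],1]
    - [[0.0072,0.004,0],[0,0,-0.0417],1]
    - [[0.0077,0.003,0],[0,0,-0.0417],1]
    - [[0.008,0.002,0],[0,0,-0.0417],1]

```text
t: 7.25
position: [0.5768, -0.1322, 0.0424]
tool_rot: [-0.179, 2.135, -2.137]
ft_force: [-7.7, -4.7, 6.3]
gripper_width: 0.0126
```

```bash
python3 - <<'E'
from h import *
s=ctrl.get_state();d=s['position'][:2]-[.588,-.1934];print(s['joint_pos'],np.hypot(*d),np.degrees(np.arctan2(d[1],d[0])),s['ft_force'],s['ft_torque'])
E
```

```text
[-0.76714302  0.74731228  1.29083623  1.82745804 -0.77699223  1.19476955
 -0.62809499] 0.06222091536291022 100.3962135392354 [-7.74173298 -4.74957745  6.31314546] [-1.10081366  1.63974339 -0.07324932]
```

jog_arm:
  commands:
    - [[0.0082,0.0009,0],[0,0,-0.0417],1]
    - [[0.0082,-0.0002,0],[0,0,-0.0417],1]

```text
t: 7.45
position: [0.5931, -0.1315, 0.0424]
tool_rot: [-0.103, -2.17, 2.172]
ft_force: [-8.4, -3.8, 6.5]
gripper_width: 0.0122
```

```bash
python3 - <<'E'
from h import *
s=ctrl.get_state();d=s['position'][:2]-[.588,-.1934];print(s['joint_pos'],np.hypot(*d),np.degrees(np.arctan2(d[1],d[0])),s['ft_force'],s['ft_torque'])
E
```

```text
[-0.75461466  0.80601002  1.31056273  1.7876907  -0.82910614  1.23500035
 -0.87207037] 0.0620652881476458 85.29162945643641 [-8.44583698 -3.77417794  6.53381103] [-1.03830288  1.81280097 -0.06482885]
```

jog_arm:
  commands:
    - [[0.0081,-0.0013,0],[0,0,-0.0417],1]
    - [[0.0079,-0.0023,0],[0,0,-0.0417],1]
    - [[0.0075,-0.0033,0],[0,0,-0.0417],1]
    - [[0.007,-0.0043,0],[0,0,-0.0417],1]
    - [[0,0,0],[0,0,0],1]

```text
t: 7.95
position: [0.6244, -0.1432, 0.0425]
tool_rot: [-0.598, -1.865, 1.868]
ft_force: [-4.2, -4.1, 5.4]
gripper_width: 0.0128
```

```bash
python3 - <<'E'
from h import *
s=ctrl.get_state();d=s['position'][:2]-[.588,-.1934];print(s['joint_pos'],np.hypot(*d),np.degrees(np.arctan2(d[1],d[0])),s['ft_force'],s['ft_torque'])
a,_=snap('scene','s3');b,_=snap('side','d3')
o=np.hstack([cv2.resize(a[165:260,190:290],None,fx=4,fy=4,interpolation=2),cv2.resize(b[215:310,320:420],None,fx=4,fy=4,interpolation=2)]);cv2.imwrite('pics/c4.png',o[:,:,::-1])
for q in((320,236),(340,241),(360,245),(380,249)):print(P('s3',*q))
E
```

```text
[-0.70133712  0.90259932  1.3356317   1.70339245 -0.91119988  1.30400274
 -1.363132  ] 0.06197611589954215 54.070877011114995 [-4.19478471 -4.11341563  5.39778375] [-0.67912253  0.83770707 -0.42116867]
[ 0.5893  0.0223 -0.0011]
[ 5.965e-01  7.930e-02 -2.000e-04]
[ 5.997e-01  1.349e-01 -4.000e-04]
[6.034e-01 1.898e-01 2.000e-04]
```

View pics/c4.png

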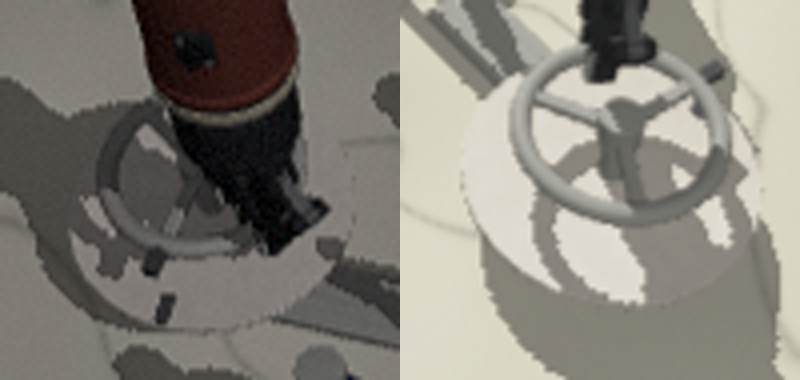

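```bash
python3 - <<'E'
from h import *
a=np.load('pics/s3.npz')
def pf(tag,u,v,z):
    a=np.load(f'pics/{tag}.npz');T=a['T'];r=T[:3,:3]@np.array([(u-a['cx'])/a['fx'],(v-a['cy'])/a['fy'],1]);return T[:3,3]+r*(z-T[2,3])/r[2]
for n,tag,u,v,z,hu in(('tab','s3',227.7,231,.09,(240,203)),('mark','s3',231.3,242,.049,(240,203)),('tab','d3',397.5,233.5,.092,(376.2,243)),('mark','d3',394.5,241.7,.049,(376.2,243))):
    h=pf(tag,*hu,.104)
    for c in(h[:2],np.array([.588,-.1934])):
        d=pf(tag,u,v,z)[:2]-c;print(n,tag,np.hypot(*d).round(4),np.degrees(np.arctan2(d[1],d[0])).round(1))
w=[P('s3',u,v,r=0) for u in range(325,405,3) for v in range(205,262)];w=np.array([q for q in w if q[2]>.12])
print(len(w),np.percentile(w[:,2],[50,90,98]));t=w[w[:,2]>np.percentile(w[:,2],60)];k=np.polyfit(t[:,1],t[:,0],1);print(k,np.polyval(k,.139))
E
```

```text
tab s3 0.0815 -8.7
tab s3 0.0791 -7.4
mark s3 0.0891 -4.8
mark s3 0.0868 -3.6
tab d3 0.0731 -9.6
tab d3 0.0772 -10.1
mark d3 0.0763 -6.5
mark d3 0.0804 -7.1
187 [0.17     0.17254  0.174028]
[0.09051542 0.65546688] 0.6680485227905546
  return _methods._mean(a, axis=axis, dtype=dtype,
  ret = ret.dtype.type(ret / rcount)
```

The tab is about 3.5° past the mark, inside the tolerance, so I'll turn it back about 3°, then release and lift.

jog_arm:
  commands:
    - [[-0.0027,0.0019,0],[0,0,0.0167],1]
    - [[0,0,0],[0,0,0],1]
    - [[0,0,0],[0,0,0],1]
    - [[0,0,0],[0,0,0],0]
    - [[0,0,0],[0,0,0],0]
    - [[0,0,0],[0,0,0],0]
    - [[0,0,0],[0,0,0],0]
    - [[0,0,0.02],[0,0,0],0]
    - [[0,0,0.03],[0,0,0],0]
    - [[0,0,0.04],[0,0,0],0]
    - [[0,0,0.045],[0,0,0],0]
    - [[0,0,0.045],[0,0,0],0]

```text
t: 9.25
position: [0.6218, -0.1397, 0.2237]
tool_rot: [-0.549, -1.903, 1.903]
ft_force: [-0.1, 0.6, -0.6]
gripper_width: 0.0422
```

```bash
python3 - <<'E'
from h import *
from scipy.spatial.transform import Rotation as R
s=ctrl.get_state();m=R.from_rotvec(s['tool_rot']).as_matrix();print(s['t'],s['position'],s['gripper_width'],s['joint_pos'],np.degrees(np.arctan2(m[1,2],m[0,2])))
E
```

```text
9.25 [ 0.62180889 -0.13968165  0.22374953] 0.04221020976705826 [-0.72572081  0.62938515  1.35384423  1.50819714 -0.61452132  1.49472846
 -1.50047208] -122.20333800955545
```

jog_arm:
  commands:
    - [[-0.013,0.024,0.02],[0,0,0.0475],-0.3]
    - [[-0.013,0.024,0.01],[0,0,0.0475],-0.3]
    - [[-0.013,0.024,0],[0,0,0.0475],-0.3]
    - [[-0.013,0.024,0],[0,0,0.0475],-0.3]
    - [[-0.013,0.024,0],[0,0,0.0475],-0.3]
    - [[-0.013,0.024,0],[0,0,0.0475],-0.3]
    - [[-0.013,0.024,0],[0,0,0.0475],-0.3]
    - [[-0.013,0.024,0],[0,0,0.0475],-0.3]
    - [[-0.013,0.024,0],[0,0,0.0475],-0.3]
    - [[-0.013,0.024,0],[0,0,0.0475],-0.3]
    - [[-0.013,0.024,0],[0,0,0.0475],-0.3]
    - [[-0.013,0.024,0],[0,0,0.0475],-0.3]

```text
t: 10.45
position: [0.4653, 0.1493, 0.2522]
tool_rot: [-1.03, 1.454, -1.45]
ft_force: [0.3, 0.2, 0.1]
gripper_width: 0.0556
```

jog_arm:
  commands:
    - [[-0.013,0.021,0],[0,0,0.047],-0.3]
    - [[0,0,0],[0,0,0],-0.3]
    - [[0,0,0],[0,0,0],-0.3]

```text
t: 10.75
position: [0.453, 0.1693, 0.252]
tool_rot: [-1.11, 1.352, -1.351]
ft_force: [0.2, -0.4, 0.9]
gripper_width: 0.0554
```

```bash
python3 - <<'E'
from h import *
from scipy.spatial.transform import Rotation as R
s=ctrl.get_state();m=R.from_rotvec(s['tool_rot']).as_matrix();print(s['t'],s['position'],s['gripper_width'],s['joint_pos'],np.degrees(np.arctan2(m[1,2],m[0,2])),m[2])
snap('wrist','w4')
a=np.load('pics/w4.npz');im=a['im'].astype(int);v,u=np.mgrid[0:400,0:640];d=a['d']
T=a['T'];w=np.stack([(u-a['cx'])/a['fx']*d,(v-a['cy'])/a['fy']*d,d],-1)@T[:3,:3].T+T[:3,3]
def pts(lo,hi):
    k=(im.max(2)<60)&(d>0)&(w[...,2]>lo)&(w[...,2]<hi)&(abs(w[...,0]-.451)<.08)&(abs(w[...,1]-.17)<.05);return w[k]
for lo,hi in((.13,.165),(.105,.125),(.02,.1)):
    q=pts(lo,hi);print(lo,len(q),q.min(0).round(3) if len(q) else'',q.max(0).round(3) if len(q) else'')
    if len(q)>5:print(cv2.minAreaRect((q[:,:2]*1000).astype(np.float32)))
E
```

```text
10.75 [0.45296176 0.16928247 0.25199787] 0.05542789424902333 [-1.70513511 -0.22134667  1.12397762  1.81755742  0.20082634  1.42384105
 -0.81576457] -11.179970042537143 [-5.43137704e-04 -9.99999768e-01 -4.10816016e-04]
0.13 641 [0.442 0.155 0.139] [0.462 0.194 0.162]
((451.8262023925781, 174.16944885253906), (37.737606048583984, 15.924763679504395), 81.34359741210938)
0.105 1500 [0.412 0.151 0.105] [0.491 0.195 0.122]
((451.7022399902344, 172.6405487060547), (34.621604919433594, 76.19309997558594), 80.64322662353516)
0.02 521 [0.395 0.15  0.021] [0.507 0.199 0.1  ]
((450.3267822265625, 173.12863159179688), (34.600494384765625, 109.01909637451172), 80.94673156738281)
```

View pics/w4.png

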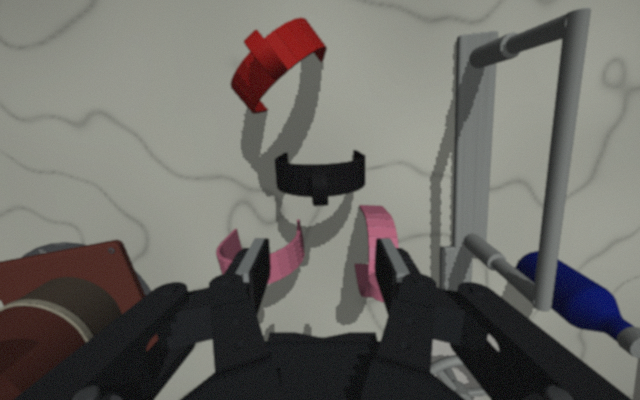

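The black band is at (320,180) with its rosette at (320,190). Depth puts the rosette at (0.4515, 0.173) with a yaw of about -9°. I'll descend and grip it.

jog_arm:
  commands:
    - [[-0.0012,0.0037,-0.03],[0,0,0.012],-0.3]
    - [[0,0,-0.03],[0,0,0],-0.3]
    - [[0,0,-0.03],[0,0,0],-0.3]
    - [[0,0,-0.025],[0,0,0],-0.3]
    - [[0,0,-0.02],[0,0,0],-0.3]
    - [[0,0,-0.012],[0,0,0],-0.3]
    - [[0,0,-0.008],[0,0,0],-0.3]
    - [[0,0,0],[0,0,0],-0.3]
  grip_force: 40

```text
t: 11.6
position: [0.452, 0.1716, 0.0965]
tool_rot: [-1.131, 1.325, -1.327]
ft_force: [-0.0, -0.5, -0.1]
gripper_width: 0.0556
```

jog_arm:
  commands:
    - [[0,0,0],[0,0,0],1]
    - [[0,0,0],[0,0,0],1]
    - [[0,0,0],[0,0,0],1]
    - [[0,0,0],[0,0,0],1]
    - [[0,0,0],[0,0,0],1]

```text
t: 12.1
position: [0.452, 0.1734, 0.0975]
tool_rot: [-1.13, 1.324, -1.323]
ft_force: [-1.7, 1.1, 5.7]
gripper_width: 0.0152
```

```bash
python3 - <<'E'
from h import *
from scipy.spatial.transform import Rotation as R
s=ctrl.get_state();m=R.from_rotvec(s['tool_rot']).as_matrix();print(s['t'],s['position'],s['gripper_width'],s['joint_pos'],np.degrees(np.arctan2(m[1,2],m[0,2])),s['ft_force'])
w=np.array([P('w4',u,v,r=0) for u in range(420,640) for v in range(0,310)])
w=w[(w[:,2]>.16)&(w[:,2]<.18)&(w[:,0]>.6)&(w[:,1]>.01)&(w[:,1]<.27)]
print(len(w),np.percentile(w[:,2],[50,95,99]))
t=w[w[:,2]>np.percentile(w[:,2],60)];k=np.polyfit(t[:,1],t[:,0],1);print('rail',k,np.polyval(k,[.02,.14,.26]))
E
```

```text
12.1 [0.45201134 0.17341316 0.09746237] 0.015243313705292624 [-1.64670142  0.18192539  1.31404198  2.03042968 -0.2016017   1.07253152
 -0.39580234] -8.954578933446447 [-1.72938681  1.07545738  5.70218339]
6265 [0.1694 0.1718 0.1724]
rail [0.08939477 0.65505557] [0.65684347 0.66757084 0.67829821]
  return _methods._mean(a, axis=axis, dtype=dtype,
  ret = ret.dtype.type(ret / rcount)
```

Gripped at 15.2 mm. I'll lift clear and carry the band over the rail.

jog_arm:
  commands:
    - [[0,0,0.015],[0,0,0],1]
    - [[0,0,0.025],[0,0,0],1]
    - [[0,0,0.03],[0,0,0],1]
    - [[0,0,0.03],[0,0,0],1]
    - [[0,0,0.03],[0,0,0],1]
    - [[0,0,0.03],[0,0,0],1]
    - [[0,0,0.03],[0,0,0],1]
    - [[0,0,0.02],[0,0,0],1]
    - [[0,0,0],[0,0,0],1]

```text
t: 13.0
position: [0.4528, 0.1734, 0.3091]
tool_rot: [-1.127, 1.324, -1.323]
ft_force: [-0.6, 1.0, -2.1]
gripper_width: 0.0156
```

jog_arm:
  commands:
    - [[0.015,-0.003,0],[0,0,0.002],1]
    - [[0.02,-0.003,0],[0,0,0.002],1]
    - [[0.02,-0.003,0],[0,0,0.002],1]
    - [[0.02,-0.003,0],[0,0,0.002],1]
    - [[0.02,-0.003,0],[0,0,0.002],1]
    - [[0.02,-0.003,0],[0,0,0.002],1]
    - [[0.02,-0.003,0],[0,0,0.002],1]
    - [[0.02,-0.003,0],[0,0,0.002],1]
    - [[0.02,-0.003,0],[0,0,0.002],1]
    - [[0.02,-0.003,0],[0,0,0.002],1]
    - [[0.02,-0.004,0],[0,0,0.002],1]
    - [[0,0,0],[0,0,0],1]

```text
t: 14.2
position: [0.66, 0.1381, 0.3056]
tool_rot: [-1.17, 1.279, -1.277]
ft_force: [-0.8, 0.1, -1.9]
gripper_width: 0.0153
```

```bash
python3 - <<'E'
from h import *
from scipy.spatial.transform import Rotation as R
s=ctrl.get_state();m=R.from_rotvec(s['tool_rot']).as_matrix();print(s['t'],s['position'],s['gripper_width'],s['joint_pos'],np.degrees(np.arctan2(m[1,2],m[0,2])),s['ft_force'])
a,_=snap('scene','s5');b,_=snap('side','d5')
o=np.hstack([cv2.resize(a[160:290,290:430],(400,371),interpolation=2),cv2.resize(b[60:220,210:370],(371,371),interpolation=2)]);cv2.imwrite('pics/c5.png',o[:,:,::-1])
E
```

```text
14.2 [0.65998632 0.13809883 0.3055553 ] 0.015341949872068009 [-0.9566888   0.54541003  1.11204903  1.25531975 -0.48091853  1.62255672
 -0.02650278] -5.286556872640271 [-0.84515772  0.07699632 -1.94081271]
```

View pics/c5.png

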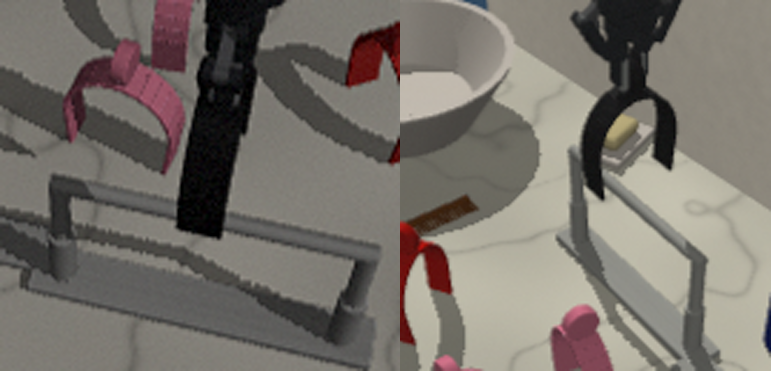

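The band hangs upright in the grip. I'll shift +7 mm in x and lower it.

jog_arm:
  commands:
    - [[0.007,0.001,-0.01],[0,0,0],1]
    - [[0,0,-0.025],[0,0,0],1]
    - [[0,0,-0.025],[0,0,0],1]
    - [[0,0,-0.025],[0,0,0],1]
    - [[0,0,-0.025],[0,0,0],1]
    - [[0,0,-0.02],[0,0,0],1]
    - [[0,0,-0.01],[0,0,0],1]
    - [[0,0,0],[0,0,0],1]

```text
t: 15.1
position: [0.6648, 0.1412, 0.1662]
tool_rot: [-1.171, 1.279, -1.273]
ft_force: [0.5, 0.5, -1.8]
gripper_width: 0.0151
```

jog_arm:
  commands:
    - [[0,0,-0.005],[0,0,0],1]
    - [[0,0,-0.003],[0,0,0],1]
    - [[0,0,0],[0,0,0],1]

```text
t: 15.4
position: [0.666, 0.1406, 0.1599]
tool_rot: [-1.168, 1.277, -1.274]
ft_force: [-0.4, -0.5, -1.0]
gripper_width: 0.0156
```

jog_arm:
  commands:
    - [[0.001,0,-0.003],[0,0,0],1]
    - [[0,0,-0.001],[0,0,0],1]
    - [[0,0,0],[0,0,0],1]

```text
t: 15.7
position: [0.6668, 0.1406, 0.1556]
tool_rot: [-1.169, 1.278, -1.274]
ft_force: [0.4, -0.3, -1.1]
gripper_width: 0.0154
```

jog_arm:
  commands:
    - [[0,0,-0.001],[0,0,0],1]
    - [[0,0,-0.001],[0,0,0],1]
    - [[0,0,0],[0,0,0],1]

```text
t: 16.0
position: [0.6668, 0.1406, 0.1536]
tool_rot: [-1.169, 1.278, -1.274]
ft_force: [-0.2, -0.1, -0.8]
gripper_width: 0.0157
```

jog_arm:
  commands:
    - [[0,0,-0.001],[0,0,0],1]
    - [[0,0,-0.001],[0,0,0],1]
    - [[0,0,0],[0,0,0],1]

```text
t: 16.3
position: [0.6669, 0.1406, 0.1533]
tool_rot: [-1.167, 1.278, -1.274]
ft_force: [-5.3, 0.5, 11.1]
gripper_width: 0.0154
```

```bash
python3 - <<'E'
from h import *
a,_=snap('scene','s6');b,_=snap('side','d6')
s=ctrl.get_state();print(s['position'],s['ft_force'])
for tag,box in(('s6',(330,200,400,290)),('d6',(270,90,350,210))):
    A=np.load(f'pics/{tag}.npz');d=A['d'];im=A['im'].astype(int);u0,v0,u1,v1=box
    w=np.array([P(tag,u,v,r=0) for v in range(v0,v1) for u in range(u0,u1) if im[v,u].max()<48 and d[v,u]>0])
    print(tag,len(w));
    for lo,hi in((.05,.08),(.08,.12),(.12,.15),(.165,.18),(.18,.22)):
        q=w[(w[:,2]>lo)&(w[:,2]<hi)]
        if len(q):print(lo,len(q),q.min(0),q.max(0))
o=np.hstack([cv2.resize(a[160:290,290:430],(400,371),interpolation=2),cv2.resize(b[60:220,210:370],(371,371),interpolation=2)]);cv2.imwrite('pics/c6.png',o[:,:,::-1])
E
```

```text
[0.66692477 0.14062436 0.15326658] [-5.11652444  1.16676099 10.62441678]
s6 1335
0.05 50 [0.514  0.0982 0.0555] [0.7205 0.1592 0.0789]
0.08 103 [0.6167 0.1176 0.0804] [0.7255 0.1613 0.1194]
0.12 153 [0.7079 0.1174 0.1202] [0.7236 0.1533 0.1499]
0.165 164 [0.635  0.0648 0.1651] [0.7015 0.1593 0.1784]
0.18 61 [0.66   0.1201 0.1806] [0.6882 0.1603 0.2115]
d6 1661
0.05 61 [0.6101 0.1152 0.0602] [0.7182 0.1571 0.0796]
0.08 90 [0.6081 0.1164 0.0804] [0.7221 0.1583 0.1198]
0.12 102 [0.6069 0.1149 0.1205] [0.7204 0.1581 0.1499]
0.165 127 [0.633  0.1187 0.1651] [0.6948 0.1542 0.1798]
0.18 117 [0.6452 0.1174 0.1824] [0.686  0.1485 0.2196]
```

View pics/c6.png

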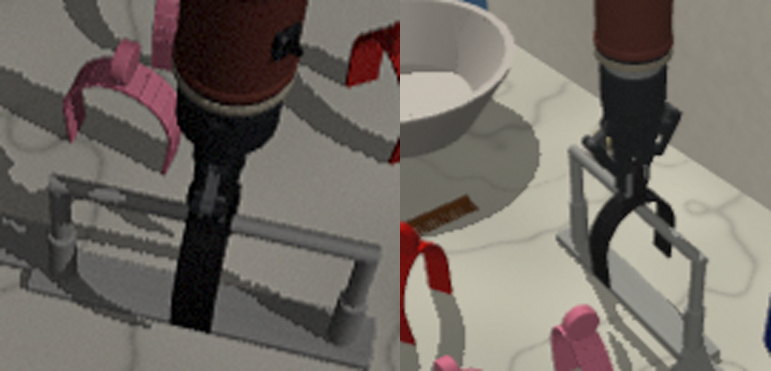

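The band is in contact, astride the rail, with its legs at x 0.607 and 0.7235. I'll unload 1 mm, release and lift.

jog_arm:
  commands:
    - [[0,0,0.001],[0,0,0],1]
    - [[0,0,0],[0,0,0],1]
    - [[0,0,0],[0,0,0],0]
    - [[0,0,0],[0,0,0],0]
    - [[0,0,0],[0,0,0],-0.2]
    - [[0,0,0],[0,0,0],-0.2]
    - [[0,0,0],[0,0,0],-0.2]
    - [[0,0,0.01],[0,0,0],-0.2]
    - [[0,0,0.015],[0,0,0],-0.2]
    - [[0,0,0.02],[0,0,0],-0.2]
    - [[0,0,0.03],[0,0,0],-0.2]
    - [[0,0,0.04],[0,0,0],-0.2]

```text
t: 17.6
position: [0.6662, 0.1406, 0.2691]
tool_rot: [-1.17, 1.278, -1.274]
ft_force: [0.2, 0.7, 0.0]
gripper_width: 0.0515
```

jog_arm:
  commands:
    - [[0,0,0.04],[0,0,0],-0.2]
    - [[-0.03,0,0.02],[0,0,0],-0.2]
    - [[-0.04,0,0],[0,0,0],-0.2]
    - [[-0.04,0,0],[0,0,0],-0.2]
    - [[-0.04,0,0],[0,0,0],-0.2]
    - [[0,0,0],[0,0,0],-0.2]
    - [[0,0,0],[0,0,0],-0.2]

```text
t: 18.3
position: [0.5308, 0.1422, 0.3325]
tool_rot: [-1.163, 1.275, -1.273]
ft_force: [0.2, -0.7, -0.3]
gripper_width: 0.0516
```

```bash
python3 - <<'E'
from h import *
a,_=snap('scene','s7');b,_=snap('side','d7')
s=ctrl.get_state();print(s['t'],s['position'],s['ft_force'],s['gripper_width'])
for tag,box in(('s7',(330,200,400,290)),('d7',(270,90,350,210))):
    A=np.load(f'pics/{tag}.npz');d=A['d'];im=A['im'].astype(int);u0,v0,u1,v1=box
    w=np.array([P(tag,u,v,r=0) for v in range(v0,v1) for u in range(u0,u1) if im[v,u].max()<48 and d[v,u]>0])
    for lo,hi in((.08,.12),(.12,.15),(.165,.18),(.19,.24)):
        q=w[(w[:,2]>lo)&(w[:,2]<hi)]
        if len(q):print(tag,lo,len(q),q.min(0),q.max(0))
A=cv2.resize(a[165:260,190:290],None,fx=3,fy=3,interpolation=2);C=cv2.resize(b[215:310,320:420],None,fx=3,fy=3,interpolation=2)
B=cv2.resize(a[200:295,300:430][:, :130],(390,285),interpolation=2);D=cv2.resize(b[115:210,260:360],None,fx=3,fy=3,interpolation=2)
o=np.vstack([np.hstack([A,C,np.zeros((285,90,3),np.uint8)]),np.hstack([B,D])]);cv2.imwrite('pics/c7.png',o[:,:,::-1])
E
```

```text
18.4 [0.53174079 0.14051963 0.33186886] [-0.65736816  0.03466662 -0.82967888] 0.05109344660351745
s7 0.08 103 [0.6189 0.118  0.0803] [0.7268 0.1612 0.1185]
s7 0.12 157 [0.7087 0.1174 0.1202] [0.7263 0.1534 0.1496]
s7 0.165 201 [0.6608 0.098  0.1651] [0.7048 0.1573 0.1795]
s7 0.19 173 [0.6598 0.1202 0.1904] [0.6759 0.16   0.2182]
d7 0.08 83 [0.6111 0.1156 0.0801] [0.7229 0.1601 0.1196]
d7 0.12 105 [0.6105 0.1162 0.1202] [0.7221 0.1589 0.1497]
d7 0.165 130 [0.631  0.1187 0.1651] [0.7001 0.1544 0.1794]
d7 0.19 98 [0.657  0.1167 0.1901] [0.673  0.1526 0.2173]
```

View pics/c7.png

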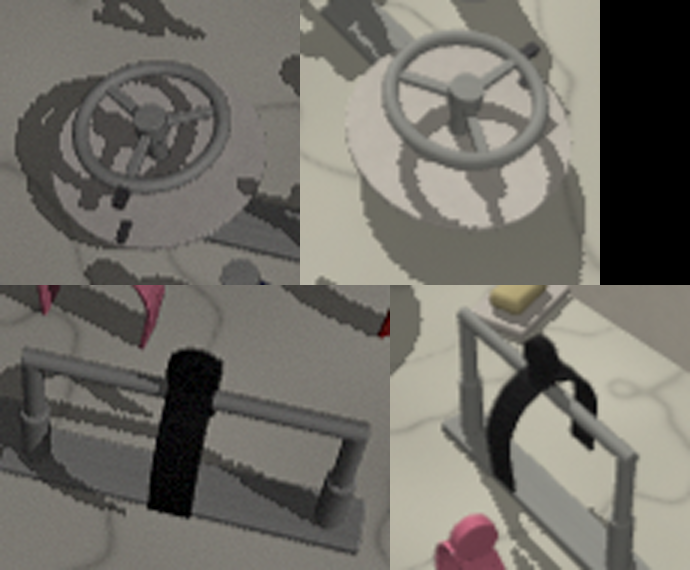

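```bash
python3 - <<'E'
from h import *
def pf(tag,u,v,z):
    a=np.load(f'pics/{tag}.npz');T=a['T'];r=T[:3,:3]@np.array([(u-a['cx'])/a['fx'],(v-a['cy'])/a['fy'],1]);return T[:3,3]+r*(z-T[2,3])/r[2]
for n,tag,u,v,z,hu in(('tab','s7',230,231,.09,(239.7,203)),('mark','s7',231.3,242,.049,(239.7,203)),('tab','d7',397.5,231.5,.092,(376.2,243)),('mark','d7',394.7,241.9,.049,(376.2,243))):
    h=pf(tag,*hu,.104)
    for c in(h[:2],np.array([.588,-.1934])):
        d=pf(tag,u,v,z)[:2]-c;print(n,tag,np.hypot(*d).round(4),np.degrees(np.arctan2(d[1],d[0])).round(1))
for n,u,v in(('s7',273,275),('s7',168,182),('s7',481,242)):print(P(n,u,v))
w=np.array([P('s7',u,v,r=0) for u in list(range(320,345,2))+list(range(385,405,2)) for v in range(200,262) if np.load]);w=w[w[:,2]>.15];print(np.percentile(w[:,2],[50,90,98]))
E
```

```text
tab s7 0.0797 -4.1
tab s7 0.0776 -3.2
mark s7 0.0889 -4.3
mark s7 0.0868 -3.6
tab d7 0.0777 -5.9
tab d7 0.0817 -6.5
mark d7 0.0763 -7.1
mark d7 0.0804 -7.6
[ 0.7803 -0.0551  0.119 ]
[ 0.5364 -0.416   0.0829]
[0.5386 0.4585 0.0041]
[0.1691   0.17152  0.172784]
  return _methods._mean(a, axis=axis, dtype=dtype,
  ret = ret.dtype.type(ret / rcount)
```

The tab is within about 1° of the mark, the band hangs free, and the bystanders haven't moved.

```bash
python3 -c "
from plant import ticket;print(ticket.sign_off())"
```

```text
the job is handed in; nothing more can be done
None
```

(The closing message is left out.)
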